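# Make room for the last two spools in the thread tin

## Robot

A 6-joint arm with a two-finger parallel gripper is mounted at the origin on the work surface; the furniture and walls round the work are solid. World frame = base frame: x ahead of the robot, y to its left, z up, the work surface at z = 0. Lengths are in m, angles in rad, forces in N, time in s.
With the tool pointing down it reaches from about 0.3 to 0.875 m from the base axis. Payload 6.4 kg.
Tool frame: the origin (TCP) lies midway between the tips of the shut fingers; the grasp point (between the pads) lies 19 mm behind it; z points along the fingers, y is the direction in which the jaws open and shut (so a half turn about z gives the same grasp; the last joint's range is limited). The gripper opens to 85 mm and grips with 20 to 120 N. Pads are 22 mm wide; open, the fingers measure 114 mm over their backs; the gripper's body (76 mm by 85 mm) begins 54 mm behind the grasp point. The pads swing forward as they close: fully open they stand 13 mm farther back than shut.
Start: joints at [1.135, 0.181, 1.607, -0, 1.354, -0.206], TCP at [0.131, 0.56, 0.231] pointing down, gripper open.
Joint ranges: [-2.99, 2.99], [-0.89, 2.07], [0.3, 2.58], [-1.14, 4.28], [0, 2.63], [-3.12, 3.12]. Speed limits (rad/s): [2.57, 2.57, 3.01, 3.14, 3.14, 3.14].

## Interface

Orientations are given as a rotation vector (axis times angle).
In Python, from bench import bot gives the robot as it stands. The module is installed in compiled form; this text tells all that it offers. Calls block until the motion is done:
- bot.move_pose(position, orientation): joint-space move of the TCP to a pose.
- bot.line_to(position, rotation=None, v=0.15, stop_force=None): straight line of the TCP; rotation=None keeps the orientation; v is the mean speed in m/s. With stop_force (N) it stops when the force on the tool has changed by that much, and returns True; else False.
- bot.set_joints(angles): joint-space move.
- bot.set_gripper(opening, effort=None): finger opening in m; effort is the grip in N (None keeps the last); returns when the fingers have stopped.
- bot.hold(seconds).
- bot.ik(position, orientation): joint angles nearest the present ones, or None.
- bot.state(): the state.
- bot.capture(name): name is "scene" or "top" or "wrist"; returns a dict with "pixels" (384x512x3 uint8, red, green, blue), "fovy" (degrees; the focal length in pixels is half the picture's height over the tangent of half this angle, whatever the lens; pixels are square), "cx", "cy" (the principal point, pixels), "T" (4x4, takes a point from camera to world coordinates); the wrist camera has in their place "T_tool_cam" (4x4, takes a point from camera to tool coordinates, whose origin is the TCP and whose axes are the flange's). Camera axes: x right, y down, z forward; pixel columns grow to the right and rows downward; lengths in m; the calibration is good to about 2 mm. A picture is of the moment at which its call begins: read the wrist's pose just before it. There is no depth.
A pose or a line that the arm cannot do raises bot.MotionError and nothing moves.
- bot.job_done(): hands the job in, once; it reports no verdict.
Trained networks look in a picture, given as the dict that the camera call returned (one of the last four; its "shot" number tells which), for a name from the list of things; names that differ only in an ending like _2 or _b are one class to them, and where a whole thing is asked for, a point or a joint stands for the part that bears it (a point fixed in the world has none). Each returns a list of dicts, best first, with "confidence" (0 to 1); they miss things now and then, are a little off and sometimes report something else, mostly with a low value. They report only what shows in the picture. A call takes as long as a camera call. They do not tell look-alikes from the thing itself.
- bot.search_frame(picture, thing): "point" ([x, y, z] in m, in the coordinates of the camera as it stood for that picture, good to about 4 mm: the middle of the surface that is visible of it).
The state is a dict: "time_s": time; "joint_pos": joint angles; "joint_velocities": joint speeds; "joint_torque": joint torques, N m; "tcp_pos": TCP position; "tool_rot": TCP orientation; "force": force on the tool from outside, world axes, zero at the start; "moment": the same for the moment, N m; "width": finger opening in m.
Only numpy, scipy, OpenCV 4.12 (cv2) and the standard library are available. Lean on these libraries where they do the work, as an engineer would, in place of code of your own. Each camera call takes 0.05 s, during which the arm holds its last target.

## Task

Fill the thread tin so that its lid would go on: push the five spools in it closer together, without lifting them out, to make room for the black and the orange spool, and put these two in so that all seven stand flat on the tin's floor, six round one. Keep the tin about where it stands, and leave the scissors, wax block and tape roll where they lie.

Things in the scene. Friction and masses are not known exactly. Their poses are not given: they have to be found in the camera images.
- thread_tin: round open tin, blue-green outside, loose, about 0.5 kg empty, slides if pushed with more than a few newtons: 161 mm across, 60 mm high, inside 156 mm across, floor 4 mm thick. Origin at the centre of its underside, z up. It holds five spools, tops 4 mm below its rim, in an uneven ring 0 to 4 mm off the wall, with one wider gap of 27 to 34 mm: too narrow for a spool until they are closed up along the wall
- spool_brown: brown plastic thread spool, a plain closed cylinder 50 mm across and 52 mm tall with pale flanges (bevelled 2.5 mm at the foot, 1.5 mm at the top), about 0.07 kg, upright; origin at the centre of its underside, z along its axis. It starts in the tin, at any of the five places
- spool_red: red plastic thread spool, a plain closed cylinder 50 mm across and 52 mm tall with pale flanges (bevelled 2.5 mm at the foot, 1.5 mm at the top), about 0.07 kg, upright; origin at the centre of its underside, z along its axis. It starts in the tin, at any of the five places
- spool_cream: cream plastic thread spool, a plain closed cylinder 50 mm across and 52 mm tall with pale flanges (bevelled 2.5 mm at the foot, 1.5 mm at the top), about 0.07 kg, upright; origin at the centre of its underside, z along its axis. It starts in the tin, at any of the five places
- spool_blue: blue plastic thread spool, a plain closed cylinder 50 mm across and 52 mm tall with pale flanges (bevelled 2.5 mm at the foot, 1.5 mm at the top), about 0.07 kg, upright; origin at the centre of its underside, z along its axis. It starts in the tin, at any of the five places
- spool_green: green plastic thread spool, a plain closed cylinder 50 mm across and 52 mm tall with pale flanges (bevelled 2.5 mm at the foot, 1.5 mm at the top), about 0.07 kg, upright; origin at the centre of its underside, z along its axis. It starts in the tin, at any of the five places
- spool_black: black plastic thread spool, a plain closed cylinder 50 mm across and 52 mm tall with pale flanges (bevelled 2.5 mm at the foot, 1.5 mm at the top), about 0.07 kg, upright; origin at the centre of its underside, z along its axis. It starts on the desk, right of the tin
- spool_orange: orange plastic thread spool, a plain closed cylinder 50 mm across and 52 mm tall with pale flanges (bevelled 2.5 mm at the foot, 1.5 mm at the top), about 0.07 kg, upright; origin at the centre of its underside, z along its axis. It starts on the desk, right of the tin
- scissors: closed scissors with blue handles, 87x199x9 mm, lying flat; origin at the centre of the underside. Not to be moved
- wax_block: yellow beeswax block, 35x55x18 mm; origin at the centre of the underside. Not to be moved
- tape_roll: beige roll of tape lying flat, 90 mm across, 18 mm high; origin at the centre of the underside. Not to be moved
Not all that is in view belongs to the job. Leave any pink or yellow look-alike of the spool_brown alone.

How it is judged:
At the end, for the whole second after the job is handed in: all seven spools stand inside the tin (axes within 57 mm of its centre), flat on its floor (undersides within 3 mm of it, upright within 0.06 rad) and at rest, the tin level on the desk (z of spool_brown in the frame of thread_tin between 0 and 0.007 m and angle between each of spool_brown, spool_red, spool_cream, spool_blue, spool_green, spool_black, spool_orange's own z axis and vertical below 0.06 rad and linear speed of each of spool_brown, spool_red, spool_cream, spool_blue, spool_green, spool_black, spool_orange, thread_tin below 0.01 m/s and horizontal distance between each of spool_brown, spool_red, spool_cream, spool_blue, spool_green, spool_black, spool_orange and thread_tin below 0.057 m and z of spool_red in the frame of thread_tin between 0 and 0.007 m and z of spool_cream in the frame of thread_tin between 0 and 0.007 m and z of spool_blue in the frame of thread_tin between 0 and 0.007 m and z of spool_green in the frame of thread_tin between 0 and 0.007 m and z of spool_black in the frame of thread_tin between 0 and 0.007 m and z of spool_orange in the frame of thread_tin between 0 and 0.007 m and angle between thread_tin's own z axis and vertical below 0.03 rad); the robot touches nothing.
It fails at once if one of the five spools that start in the tin is lifted by more than 26 mm (z of any of spool_brown, spool_red, spool_cream, spool_blue, spool_green in the frame of thread_tin above 0.03 m).
It fails at once if the tin is moved more than 60 mm or tipped by more than 0.2 rad (distance of thread_tin from where it was at the start of the episode above 0.06 m or angle between thread_tin's own z axis and vertical above 0.2 rad).
It fails at once if the scissors, wax block or tape roll is moved more than 25 mm (distance of any of scissors, wax_block, tape_roll from where it was at the start of the episode above 0.025 m).
It also fails if it takes over 70 s, if anything falls off the work surface, if the arm or the gripper's body presses on something with over 40 N, if the wrist force passes 120 N, or if a joint passes its speed limit or range.

## Working session

There is one attempt and no reset: what is moved stays moved. The work goes in short steps, each a Python script; the robot and the scene stay as the last script left them, time stands still between calls to the robot, and variables do not carry over. Pictures are saved under pics/ and viewed, and the job is handed in when it is done.

```bash
mkdir -p pics; ls
cat > h.py <<'E'
import numpy as np, cv2
from bench import bot
def save(c,name,scale=1.5,crop=None):
    im=c["pixels"][:,:,::-1].copy()
    if crop: 
        x0,y0,x1,y1=crop; im=im[y0:y1,x0:x1]
    im=cv2.resize(im,None,fx=scale,fy=scale,interpolation=cv2.INTER_CUBIC)
    cv2.imwrite("pics/"+name+".png",im)
def wp(c,p): # camera->world
    return (c["T"]@np.r_[p,1])[:3]
def pix2plane(c,u,v,z):
    f=c["pixels"].shape[0]/2/np.tan(np.radians(c["fovy"])/2)
    d=c["T"][:3,:3]@np.array([(u-c["cx"])/f,(v-c["cy"])/f,1]); o=c["T"][:3,3]
    return o+d*(z-o[2])/d[2]
def w2pix(c,p):
    f=c["pixels"].shape[0]/2/np.tan(np.radians(c["fovy"])/2)
    q=np.linalg.inv(c["T"])@np.r_[p,1]
    return np.array([c["cx"]+f*q[0]/q[2],c["cy"]+f*q[1]/q[2]])
E
python3 - <<'E'
from h import *
s=bot.state(); print(s)
for n in("scene","top"):
    c=bot.capture(n); save(c,n+"0"); print(n,c["T"].round(3).tolist(),c["fovy"],c["cx"],c["cy"])
    for t in ["thread_tin","spool_brown","spool_black","spool_orange","spool_red","spool_cream","spool_blue","spool_green","scissors","wax_block","tape_roll"]:
        print(t,[(wp(c,r["point"]).round(3).tolist(),round(r["confidence"],2)) for r in bot.search_frame(c,t)])
print(bot.state()["time_s"])
E
```

```text
pics
{'time_s': 0.0, 'joint_pos': array([ 1.13473931e+00,  1.81541305e-01,  1.60801116e+00, -2.46890457e-05,
        1.35379682e+00, -2.06310494e-01]), 'joint_velocities': array([-0.00124719,  0.00030973, -0.00155668,  0.00103486, -0.00135818,
        0.0002456 ]), 'joint_torque': array([-4.12118179e-04, -4.44865251e+01, -3.51334226e+01, -1.79168856e-04,
        9.04074346e-03, -1.82702058e-05]), 'tcp_pos': array([0.13070224, 0.55937845, 0.23038248]), 'tool_rot': array([-3.60022433e-01, -3.12035911e+00,  2.62970341e-03]), 'force': array([-0.9050492 , -0.27224874,  0.17134317]), 'moment': array([-0.01006643, -0.00830744, -0.00999468]), 'width': 0.08577492560520356}
scene [[0.786, -0.415, 0.459, -0.205], [-0.619, -0.509, 0.598, -0.675], [-0.015, -0.754, -0.657, 0.866], [0.0, 0.0, 0.0, 1.0]] 54.050831210699535 255.6861522304085 195.84083097569885
thread_tin [([0.374, 0.254, 0.037], 0.78)]
spool_brown [([0.424, 0.134, 0.047], 0.63), ([0.439, 0.44, 0.047], 0.48), ([0.382, 0.243, 0.057], 0.45), ([0.362, 0.075, 0.02], 0.42)]
spool_black [([0.422, -0.176, 0.045], 0.58)]
spool_orange [([0.411
[... 493 characters left out ...]
99983963
thread_tin [([0.396, 0.304, 0.008], 0.6)]
spool_brown [([0.44, 0.448, 0.053], 0.86), ([0.43, 0.263, 0.051], 0.85), ([0.432, 0.139, 0.051], 0.64), ([0.425, -0.169, 0.045], 0.17)]
spool_black [([0.425, -0.169, 0.047], 0.7)]
spool_orange [([0.423, -0.055, 0.048], 0.63), ([0.434, 0.313, 0.059], 0.52)]
spool_red [([0.35, 0.325, 0.059], 0.56)]
spool_cream [([0.433, 0.314, 0.058], 0.88), ([0.248, 0.345, 0.018], 0.3), ([0.379, 0.237, 0.055], 0.26)]
spool_blue [([0.379, 0.236, 0.055], 0.77)]
spool_green [([0.343, 0.269, 0.061], 0.61), ([0.249, 0.346, 0.017], 0.3)]
scissors [([0.304, -0.284, 0.009], 0.87)]
wax_block [([0.361, 0.069, 0.015], 0.69)]
tape_roll [([0.248, 0.343, 0.018], 0.89)]
1.2
```

View pics/scene0.png

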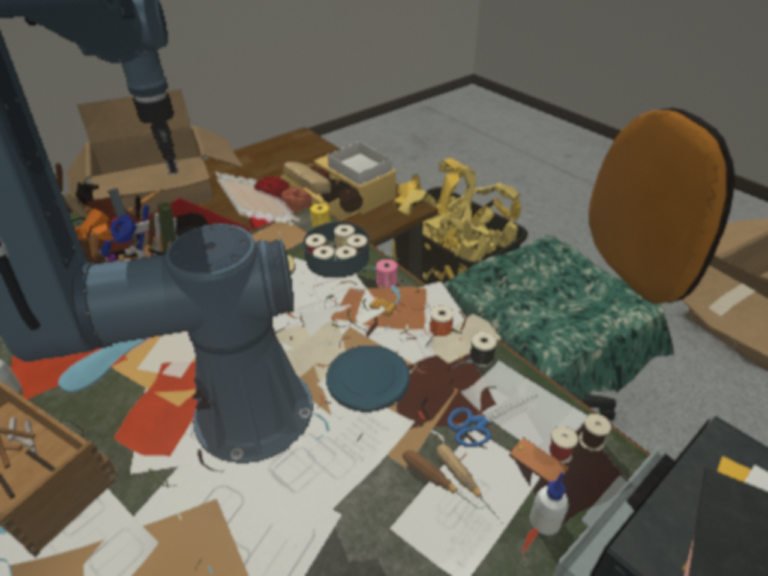

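View pics/top0.png

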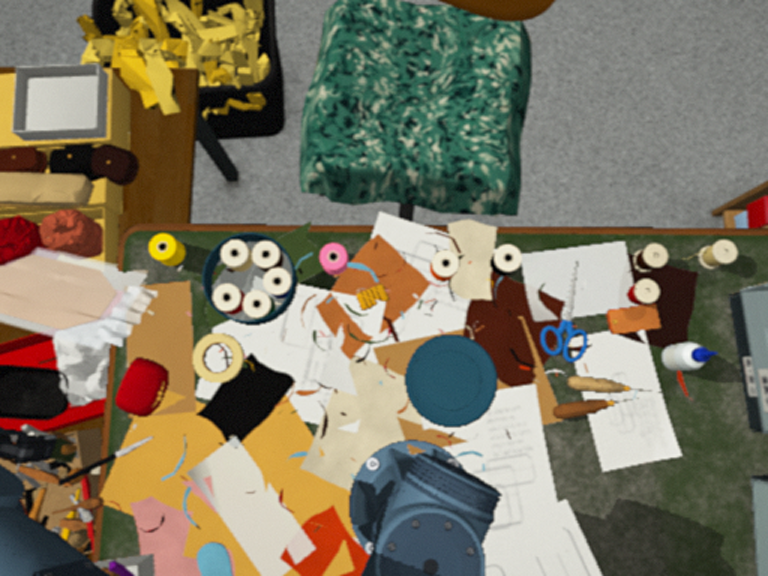

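```bash
cat >> h.py <<'E'
def rv(psi): # tool down, tool y along world angle psi (deg)
    p=np.radians((psi+90)/2); return np.pi*np.array([np.cos(p),np.sin(p),0])
def Rt(s): return cv2.Rodrigues(np.array(s["tool_rot"],float))[0]
def wrist():
    s=bot.state(); c=bot.capture("wrist"); T=np.eye(4); T[:3,:3]=Rt(s); T[:3,3]=s["tcp_pos"]
    c["T"]=T@c["T_tool_cam"]; return c
def feas(pos,psi):
    out=[]
    for k in (psi-360,psi-180,psi,psi+180):
        q=bot.ik(pos,rv(k)); out.append((k,None if q is None else np.round(q,2)))
    return out
E
python3 - <<'E'
from h import *
c=bot.capture("top"); np.save("top1.npy",c["pixels"]); save(c,"top1",8,(125,145,205,225))
for u,v in [(234,252),(266,253),(277,281),(257,302),(228,297)]: print(pix2plane(c,u/1.5,v/1.5,.056).round(4))
print(pix2plane(c,250/1.5,278/1.5,.06))
for q in feas([.39,.28,.35],0): print(q)
print(bot.state()["time_s"])
E
```

```text
[0.4365 0.3197 0.056 ]
[0.4351 0.2624 0.056 ]
[0.3845 0.2409 0.056 ]
[0.3466 0.2748 0.056 ]
[0.355  0.3264 0.056 ]
[0.3887352  0.28817942 0.06      ]
(-360, array([ 0.37, -0.11,  1.67,  0.  ,  1.58,  0.37]))
(-180, array([ 0.37, -0.11,  1.67, -0.  ,  1.58, -2.77]))
(0, array([ 0.37, -0.11,  1.67, -0.  ,  1.58,  0.37]))
(180, array([ 0.37, -0.11,  1.67,  0.  ,  1.58, -2.77]))
1.25
```

View pics/top1.png

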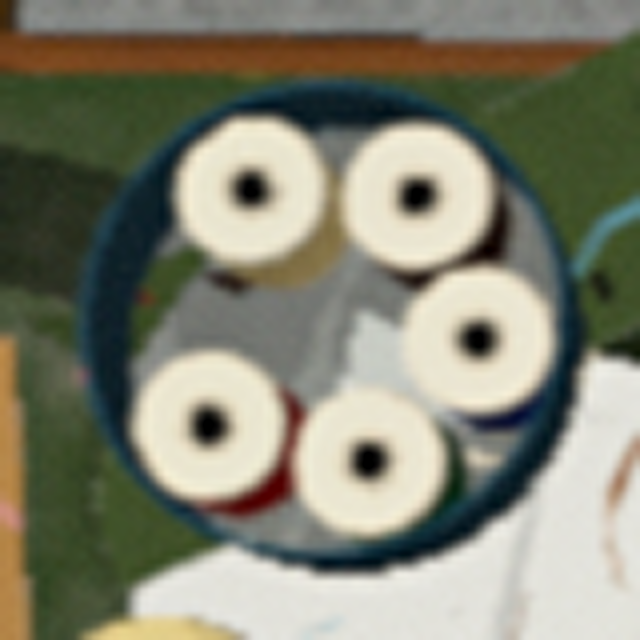

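Run:
```python
from h import *
bot.move_pose([.3887,.30,.30],rv(-4.7))
print(bot.state()["time_s"])
c=wrist(); save(c,"w0",1.5); print(c["T"].round(3).tolist(),c["T_tool_cam"].round(3).tolist(),c["fovy"],c["cx"],c["cy"])
import pickle; pickle.dump(c,open("w0.pkl","wb"))
c=bot.capture("top")
print(bot.state()["time_s"])
```

```text
2.6417
[[0.997, -0.076, -0.024, 0.394], [-0.08, -0.95, -0.302, 0.378], [0.0, 0.303, -0.953, 0.442], [0.0, 0.0, 0.0, 1.0]] [[0.001, -0.953, -0.303, 0.078], [1.0, 0.0, 0.001, -0.0], [-0.001, -0.303, 0.953, -0.142], [0.0, 0.0, 0.0, 1.0]] 58.9432797531335 256.67187000953373 195.96624536265261
2.7417
```

View pics/w0.png

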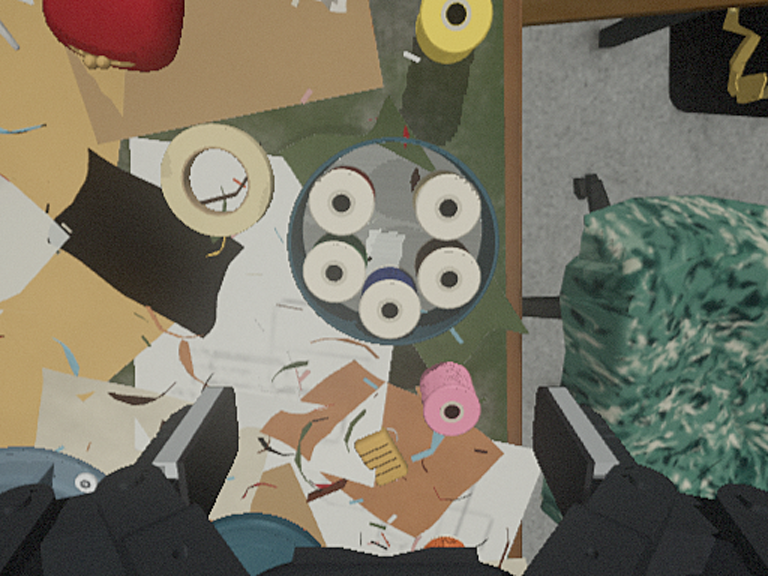

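```bash
cat >> h.py <<'E'
def fitrim(c,guess,z=.06):
    pass
def holes(c,crop,thr=90):
    """dark hole centroids on pale flanges"""
    g=cv2.cvtColor(c["pixels"],cv2.COLOR_RGB2GRAY); hs=cv2.cvtColor(c["pixels"],cv2.COLOR_RGB2HSV)
    pale=((hs[:,:,2]>150)&(hs[:,:,1]<60)).astype(np.uint8)
    cs,_=cv2.findContours(pale,cv2.RETR_CCOMP,cv2.CHAIN_APPROX_NONE)
    return cs
E
python3 - <<'E'
from h import *
import pickle
c=pickle.load(open("w0.pkl","rb"))
P={k:pix2plane(c,u/1.5,v/1.5,.056)[:2] for k,u,v in [("A",448,208),("B",449,279),("C",390,310),("D",334,273),("E",341,203)]}
# rim extreme pts
pts=[(288,243),(498,241),(393,138.5),(393,344.5)]
R=np.array([pix2plane(c,u/1.5,v/1.5,.06)[:2] for u,v in pts]); print(R.round(4))
# LSQ circle
A=np.c_[2*R,np.ones(4)]; x=np.linalg.lstsq(A,(R**2).sum(1),rcond=None)[0]; cen=x[:2]; print("tin",cen,np.sqrt(x[2]+cen@cen))
for k in P: d=P[k]-cen; print(k,P[k].round(4),np.hypot(*d).round(4),np.degrees(np.arctan2(d[1],d[0])).round(1))
k=list(P); 
for a,b in zip(k,k[1:]+k[:1]): print(a+b,np.linalg.norm(P[a]-P[b]).round(4))
save(c,"w0c",6,(185,85,340,235))
E
```

```text
[[0.3142 0.3036]
 [0.4738 0.2924]
 [0.3997 0.3732]
 [0.3877 0.2136]]
tin [0.393696  0.2933934] 0.08005283557890394
A [0.4374 0.3198] 0.051 31.2
B [0.4358 0.2641] 0.0513 -34.8
C [0.3875 0.242 ] 0.0518 -96.9
D [0.3461 0.2762] 0.0506 -160.1
E [0.3573 0.33  ] 0.0516 134.8
AB 0.0557
BC 0.0531
CD 0.0537
DE 0.055
EA 0.0807
```

```bash
python3 -c "
import cv2;i=cv2.imread('pics/w0c.png');print(i.shape);cv2.imwrite('pics/w0d.png',cv2.resize(i,(620,600)))"
```

```text
(900, 930, 3)
```

View pics/w0d.png

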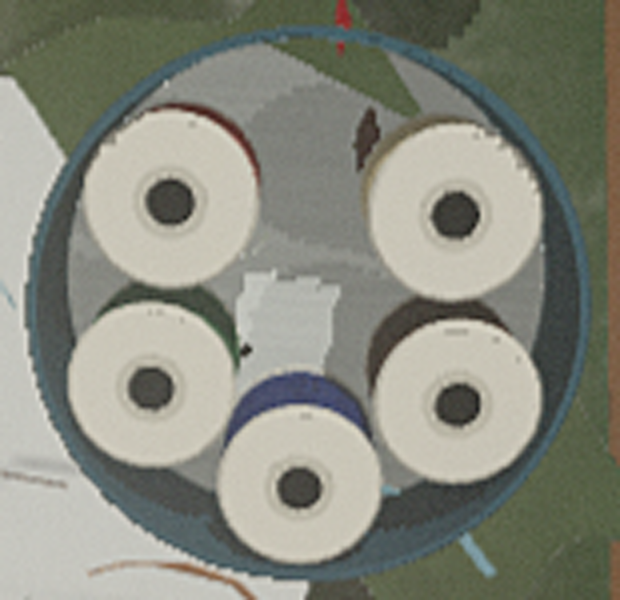

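```bash
cat >> h.py <<'E'
TIN=np.array([.3937,.2934])
def ring(R,ang,z): a=np.radians(ang); return [TIN[0]+R*np.cos(a),TIN[1]+R*np.sin(a),z]
def st(m=""): s=bot.state(); print(m,"t",round(s["time_s"],2),"tcp",s["tcp_pos"].round(4),"F",s["force"].round(1),"w",round(s["width"],4))
E
python3 - <<'E'
from h import *
bot.set_gripper(0.0,40); st("closed")
bot.move_pose(ring(56,83,.085) if 0 else ring(.056,83,.085),rv(-7)); st("above")
r=bot.line_to(ring(.056,83,.018),v=.08,stop_force=8); st("down %s"%r)
c=bot.capture("top"); save(c,"top2",8,(125,145,205,225))
E
```

```text
closed t 3.51 tcp [0.3887 0.3    0.3   ] F [0.3 0.3 0.3] w 0.0001
above t 4.39 tcp [0.4016 0.3494 0.0862] F [ 1.1 -0.3 -0.3] w -0.0
down False t 5.38 tcp [0.4009 0.3492 0.0183] F [ 1.  -0.2  0.3] w 0.0
```

View pics/top2.png

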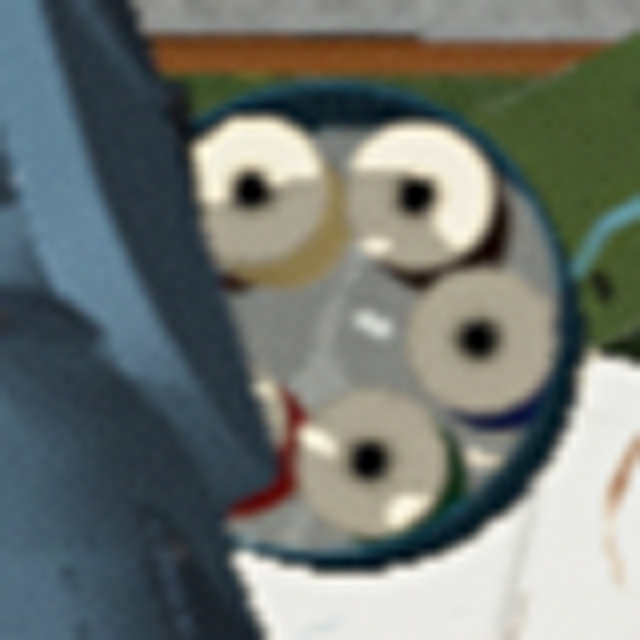

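The fingers went down into the gap without contact: no force, and the hole marks haven't moved in the crop. Next I spread them.

Run:
```python
from h import *
bot.set_gripper(.020,40); st("open20")
bot.set_gripper(.010); st()
bot.line_to(ring(.047,83,.018),v=.05,stop_force=8); st("in")
bot.set_gripper(.024); st("open24")
bot.set_gripper(.010); st()
bot.line_to(ring(.050,83,.12),v=.2); st("up")
bot.move_pose(ring(.007,83,.30),rv(-7))
c=wrist(); save(c,"w1",5,(190,90,340,210)); save(c,"w1f",1.5)
import pickle; pickle.dump(c,open("w1.pkl","wb")); st()
```

```text
open20 t 5.76 tcp [0.4009 0.3492 0.0184] F [0.8 0.5 0.5] w 0.0199
 t 6.02 tcp [0.4004 0.3489 0.0179] F [ 0.   0.  -0.6] w 0.0099
in t 6.35 tcp [0.3994 0.3396 0.018 ] F [-0.2  0.5 -0.1] w 0.0098
open24 t 6.59 tcp [0.3993 0.3396 0.0182] F [-2.  -3.1  5.3] w 0.0182
 t 6.88 tcp [0.3995 0.3403 0.0179] F [ 0.7  0.6 -0. ] w 0.0097
up t 7.54 tcp [0.3992 0.3428 0.1192] F [-0.6  0.1 -0.2] w 0.0104
 t 8.36 tcp [0.3935 0.3    0.297 ] F [-0.6 -0.3 -0. ] w 0.0099
```

View pics/w1.png

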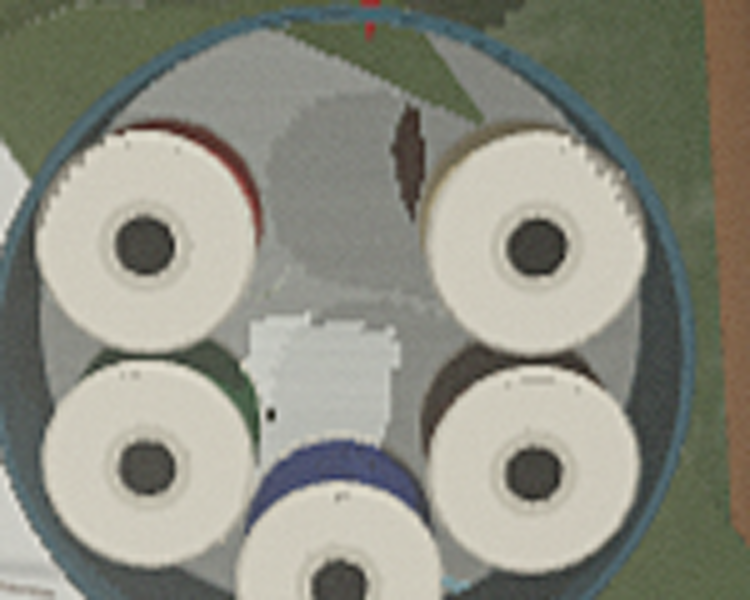

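```bash
cat >> h.py <<'E'
def tin_fit(c,guess,z=.06,dbg=False):
    # radial scan for the outer rim edge of teal colour, project to z, robust circle fit with r=.0805
    from scipy.optimize import least_squares
    hs=cv2.cvtColor(c["pixels"],cv2.COLOR_RGB2HSV).astype(int)
    m=(abs(hs[:,:,0]-102)<12)&(hs[:,:,1]>70)&(hs[:,:,2]>40)
    vv,uu=np.nonzero(m); P=np.array([pix2plane(c,u,v,z)[:2] for u,v in zip(uu,vv)])
    d=np.hypot(*(P-guess).T); P=P[(d>.073)&(d<.086)]
    f=lambda x:np.hypot(P[:,0]-x[0],P[:,1]-x[1])-x[2]
    r=least_squares(f,[*guess,.079],loss="soft_l1",f_scale=.0015)
    return r.x,len(P)
def report(P,cen):
    for k in P: d=P[k]-cen; print(k,P[k].round(4),np.hypot(*d).round(4),np.degrees(np.arctan2(d[1],d[0])).round(1))
    k=list(P)
    print([(a+b,np.linalg.norm(P[a]-P[b]).round(4)) for a,b in zip(k,k[1:]+k[:1])])
E
python3 - <<'E'
from h import *
import pickle
for n in("w0","w1"):
    c=pickle.load(open(n+".pkl","rb")); print(n,tin_fit(c,TIN))
P={k:pix2plane(c,190+u/5-.4,90+v/5-.4,.056)[:2] for k,u,v in [("A",538,247),("B",535,473),("C",340,585),("D",147,467),("E",145,245)]}
report(P,tin_fit(c,TIN)[0][:2])
E
```

```text
w0 (array([0.39322307, 0.29376877, 0.07939241]), 335)
w1 (array([0.39363368, 0.29369258, 0.07938561]), 282)
A [0.4412 0.317 ] 0.053 26.2
B [0.436  0.2645] 0.0514 -34.6
C [0.3872 0.2424] 0.0517 -97.1
D [0.3459 0.2769] 0.0506 -160.7
E [0.3535 0.3282] 0.053 139.3
[('AB', np.float64(0.0528)), ('BC', np.float64(0.0535)), ('CD', np.float64(0.0539)), ('DE', np.float64(0.0518)), ('EA', np.float64(0.0884))]
```

View pics/w1f.png

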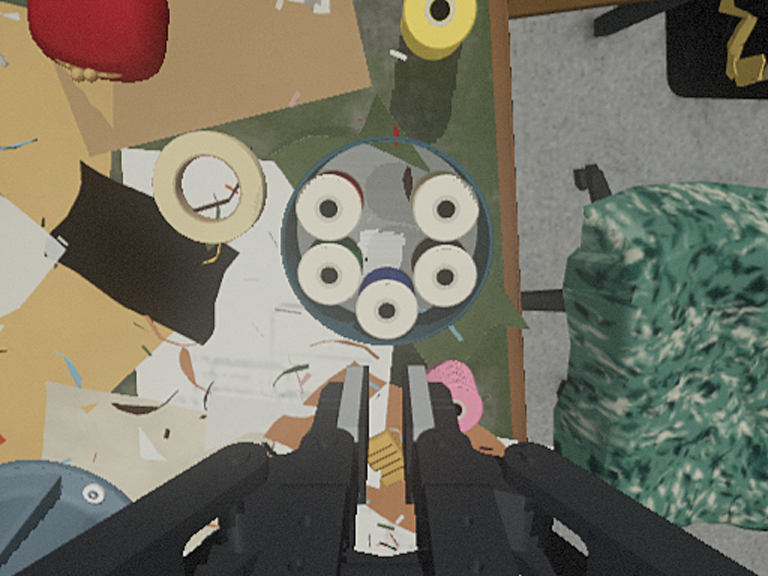

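Angle red–cream is now 113°, only just enough. I'll spread again, further out and harder.

Run:
```python
from h import *
bot.set_gripper(.008,80)
bot.move_pose(ring(.053,82.7,.085),rv(-7.3)); st("above")
print(bot.line_to(ring(.053,82.7,.018),v=.1,stop_force=8)); st("down")
for w in (.022,.028,.032):
    bot.set_gripper(w); st("open")
bot.set_gripper(.012); st()
bot.line_to(ring(.053,82.7,.12),v=.25); st("up")
bot.move_pose(ring(.007,83,.30),rv(-7)); bot.hold(.15)
c=wrist(); save(c,"w2",5,(190,90,340,210))
import pickle; pickle.dump(c,open("w2.pkl","wb")); st()
print(tin_fit(c,TIN))
```

```text
above t 9.46 tcp [0.4015 0.3464 0.0861] F [ 0.2 -0.2  0.9] w 0.0082
False
down t 10.28 tcp [0.401  0.3463 0.0186] F [ 0.4 -0.5 -0.2] w 0.0079
open t 10.57 tcp [0.4008 0.3462 0.0185] F [ 0.6 -0.1 -0.3] w 0.0226
open t 10.8 tcp [0.4006 0.3462 0.0183] F [0.6 0.9 0.9] w 0.0279
open t 11.02 tcp [0.4005 0.346  0.018 ] F [ 0.4  0.5 -0.4] w 0.0321
 t 11.35 tcp [0.4004 0.3459 0.0179] F [ 0.5  0.4 -0.8] w 0.0122
up t 11.91 tcp [0.4006 0.3461 0.1205] F [-0.1 -0.2 -0.3] w 0.0122
 t 12.88 tcp [0.3937 0.3002 0.2975] F [ 0.5 -0.3 -0.2] w 0.0122
(array([0.39379494, 0.29366351, 0.0793846 ]), 305)
```

View pics/w2.png

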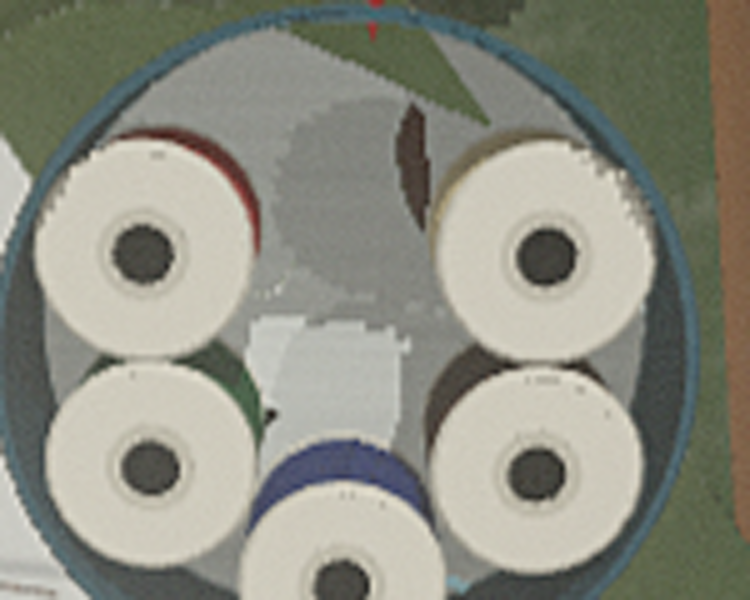

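Run:
```python
from h import *
bot.set_gripper(.012,100)
bot.move_pose(ring(.050,82.7,.085),rv(-7.3)); st("above")
print(bot.line_to(ring(.050,82.7,.018),v=.1,stop_force=8)); st("down")
for w in (.030,.034,.038,.042):
    bot.set_gripper(w); st("open")
bot.set_gripper(.016)
bot.line_to(ring(.053,82.7,.12),v=.25)
bot.move_pose(ring(.007,83,.30),rv(-7)); bot.hold(.15)
c=wrist(); save(c,"w3",5,(190,90,340,210))
import pickle; pickle.dump(c,open("w3.pkl","wb")); st()
print(tin_fit(c,TIN))
```

```text
above t 13.97 tcp [0.4012 0.3435 0.0863] F [0.4 1.2 1. ] w 0.0121
False
down t 14.79 tcp [0.4006 0.3433 0.0186] F [-0.5  0.8  1.4] w 0.0121
open t 15.11 tcp [0.4008 0.3434 0.0187] F [1.3 0.9 0.7] w 0.0297
open t 15.32 tcp [0.4004 0.3432 0.0183] F [ 0.3  0.8 -0.6] w 0.0341
open t 15.54 tcp [0.4001 0.343  0.018 ] F [1.  1.1 0.9] w 0.0382
open t 15.76 tcp [0.4    0.343  0.0179] F [ 1.   1.2 -0.9] w 0.0415
 t 17.65 tcp [0.3937 0.3002 0.2975] F [ 0.4  0.2 -0.2] w 0.0159
(array([0.3938403 , 0.29364329, 0.0794092 ]), 300)
```

View pics/w3.png

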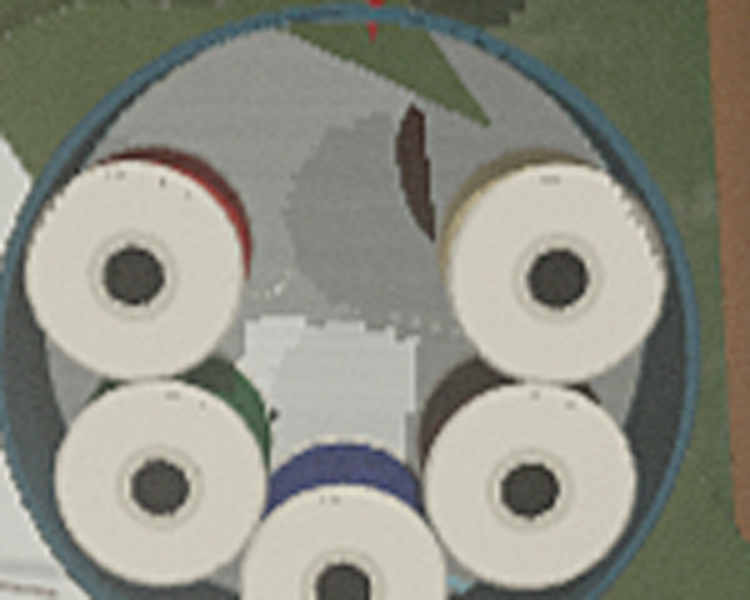

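Run:
```python
from h import *
import pickle
c=pickle.load(open("w3.pkl","rb"))
P={k:pix2plane(c,190+u/5-.4,90+v/5-.4,.056)[:2] for k,u,v in [("A",557,278),("B",529,490),("C",342,586),("D",160,487),("E",133,275)]}
report(P,tin_fit(c,TIN)[0][:2])
t=bot.capture("top"); save(t,"top3",6,(270,140,370,200))
for n,u,v in (("orange",444,257.5),("black",507.5,257.5)): print(n,pix2plane(t,u/1.5,v/1.5,.052))
print(feas([.42,-.06,.1],80));print(feas([.39,.29,.1],80)); st()
```

```text
A [0.4441 0.3095] 0.0527 17.5
B [0.4335 0.2606] 0.0517 -39.8
C [0.3871 0.2421] 0.052 -97.5
D [0.3476 0.2717] 0.0512 -154.6
E [0.3491 0.3218] 0.0528 147.8
[('AB', np.float64(0.0501)), ('BC', np.float64(0.05)), ('CD', np.float64(0.0494)), ('DE', np.float64(0.0501)), ('EA', np.float64(0.0958))]
orange [ 0.43039914 -0.05600782  0.052     ]
black [ 0.43132326 -0.16972438  0.052     ]
[(-280, array([-0.42,  0.01,  2.08, -0.  ,  1.04, -1.82])), (-100, array([-0.42,  0.01,  2.08, -0.  ,  1.04,  1.32])), (80, array([-0.42,  0.01,  2.08,  0.  ,  1.04, -1.82])), (260, array([-0.42,  0.01,  2.08,  0.  ,  1.04,  1.32]))]
[(-280, array([ 0.39,  0.15,  1.93,  0.  ,  1.06, -1.  ])), (-100, array([ 0.39,  0.15,  1.93, -0.  ,  1.06,  2.14])), (80, array([ 0.39,  0.15,  1.93, -0.  ,  1.06, -1.  ])), (260, array([0.39, 0.15, 1.93, 0.  , 1.06, 2.14]))]
 t 17.7 tcp [0.3939 0.3003 0.2979] F [0.1 0.2 0.2] w 0.0158
```

View pics/top3.png

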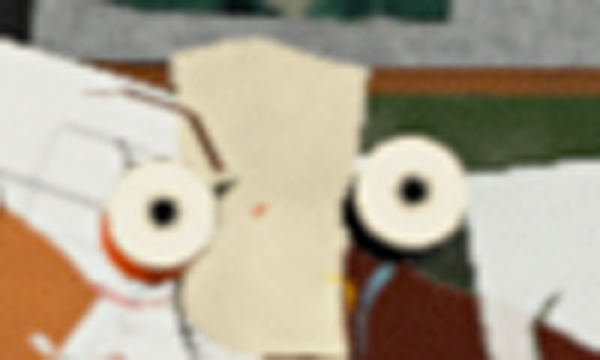

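```bash
cat >> h.py <<'E'
def hole(c,guess,z=.056,win=16):
    u,v=w2pix(c,np.r_[guess[:2],z]).round().astype(int)
    g=cv2.cvtColor(c["pixels"],cv2.COLOR_RGB2GRAY)[v-win:v+win+1,u-win:u+win+1]
    n,l,s,ce=cv2.connectedComponentsWithStats((g<120).astype(np.uint8),connectivity=4)
    best=None
    for i in range(1,n):
        if 15<s[i,4]<200:
            ww=np.where(l==i,255-g.astype(float),0); yy,xx=np.mgrid[:g.shape[0],:g.shape[1]]
            p=np.array([(ww*xx).sum(),(ww*yy).sum()])/ww.sum(); d=np.hypot(*(p-win))
            if best is None or d<best[0]: best=(d,p,s[i,4])
    if best is None: return None
    return pix2plane(c,u-win+best[1][0],v-win+best[1][1],z)[:2]
E
python3 - <<'E'
from h import *
import pickle
c=pickle.load(open("w3.pkl","rb"))
P={"A":[.4441,.3095],"B":[.4335,.2606],"C":[.3871,.2421],"D":[.3476,.2717],"E":[.3491,.3218]}
report({k:hole(c,P[k]) for k in P},tin_fit(c,TIN)[0][:2])
bot.set_gripper(.072,40)
bot.move_pose([.42,-.10,.30],rv(-7)); bot.hold(.15)
c=wrist(); save(c,"w4",1.5); pickle.dump(c,open("w4.pkl","wb")); st()
for g in ([.425,-.055],[.428,-.168]): print(hole(c,g,.052,20))
E
```

```text
A [0.4443 0.3094] 0.0528 17.4
B [0.4337 0.2606] 0.0518 -39.7
C [0.3872 0.2412] 0.0528 -97.2
D [0.3475 0.2716] 0.0514 -154.5
E [0.3492 0.3216] 0.0526 148.0
[('AB', np.float64(0.05)), ('BC', np.float64(0.0504)), ('CD', np.float64(0.05)), ('DE', np.float64(0.05)), ('EA', np.float64(0.0958))]
 t 19.96 tcp [ 0.4202 -0.0992  0.3   ] F [-0.5  0.2  0.3] w 0.0722
[ 0.42273681 -0.05780294]
[ 0.43341055 -0.1698665 ]
```

View pics/w4.png

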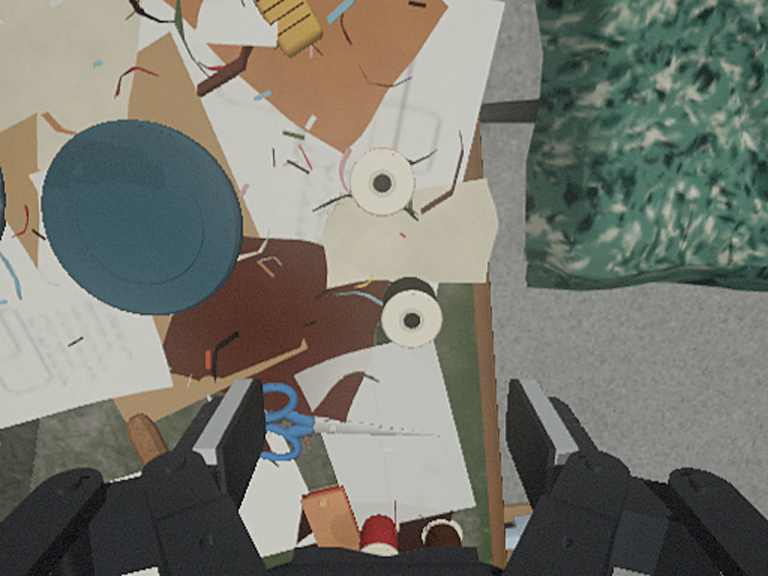

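```bash
cat >> h.py <<'E'
def pick(p,psi=-7,z=.040):
    bot.move_pose([p[0],p[1],.10],rv(psi))
    print(bot.line_to([p[0],p[1],z],v=.12,stop_force=10)); st("at")
    bot.set_gripper(.040,40); st("grip")
    bot.line_to([p[0],p[1],.14],v=.2); st("lift")
E
python3 - <<'E'
from h import *
pick([.4227,-.0578])
s=bot.state(); bot.hold(.1); c=wrist(); save(c,"w5",1.5)
z=bot.state()["tcp_pos"][2]+.012
print("hole",hole(c,s["tcp_pos"],z,20), s["tcp_pos"])
E
```

```text
False
at t 21.44 tcp [ 0.4236 -0.0583  0.0409] F [-0.1  0.9  1.2] w 0.0722
grip t 21.8 tcp [ 0.4237 -0.0583  0.0414] F [-1.8  1.1  8.3] w 0.0478
lift t 22.45 tcp [ 0.4223 -0.0576  0.1395] F [-0.2 -0.1 -0.6] w 0.0474
hole None [ 0.42231471 -0.0576203   0.13951908]
```

View pics/w5.png

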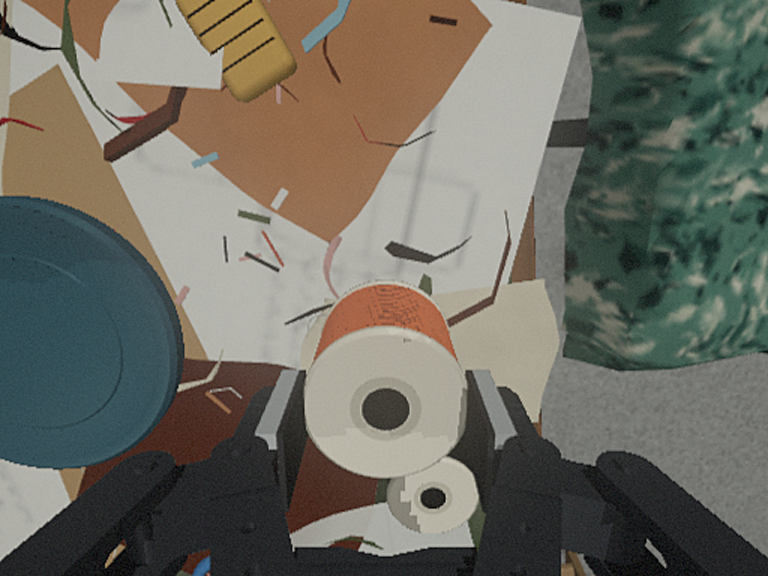

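Run:
```python
from h import *
c=wrist(); s=bot.state(); t=s["tcp_pos"]
im=cv2.resize(c["pixels"][:,:,::-1],None,fx=2,fy=2)
h=pix2plane(c,386/1.5,408/1.5,t[2]+.012); print(h-t)
def circ(cen,z,r,col):
    pts=np.array([w2pix(c,[cen[0]+r*np.cos(a),cen[1]+r*np.sin(a),z]) for a in np.linspace(0,6.28,60)])
    cv2.polylines(im,[np.int32(pts*2+.5)],True,col,1)
circ(h,h[2],.0235,(255,0,0)); circ(h,h[2]-.0015,.025,(0,0,255)); circ(h,h[2]-.0495,.025,(0,200,0))
cv2.imwrite("pics/ov5.png",im[330:700,340:700])
```

```text
[0.00036896 0.00190426 0.012     ]
```

View pics/ov5.png

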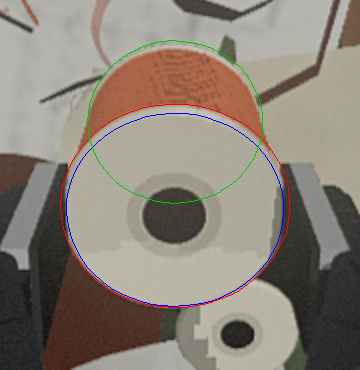

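Run:
```python
from h import *
x,y=.3935,.2927
bot.move_pose([x,y,.14],rv(-7)); bot.hold(.15); st("over")
c=wrist(); save(c,"w6",1.5)
z=bot.state()["tcp_pos"]; h=hole(c,z+[0.0004,.0019,0],z[2]+.012,20); print("hole off",None if h is None else h-z[:2])
r=bot.line_to([x,y,.085],v=.06,stop_force=8); st("in %s"%r)
```

```text
over t 24.12 tcp [0.3941 0.2917 0.14  ] F [-0.1  0.  -0.4] w 0.0479
hole off None
in False t 25.24 tcp [0.3938 0.2928 0.0854] F [ 0.3 -0.5 -1.7] w 0.0474
```

View pics/w6.png

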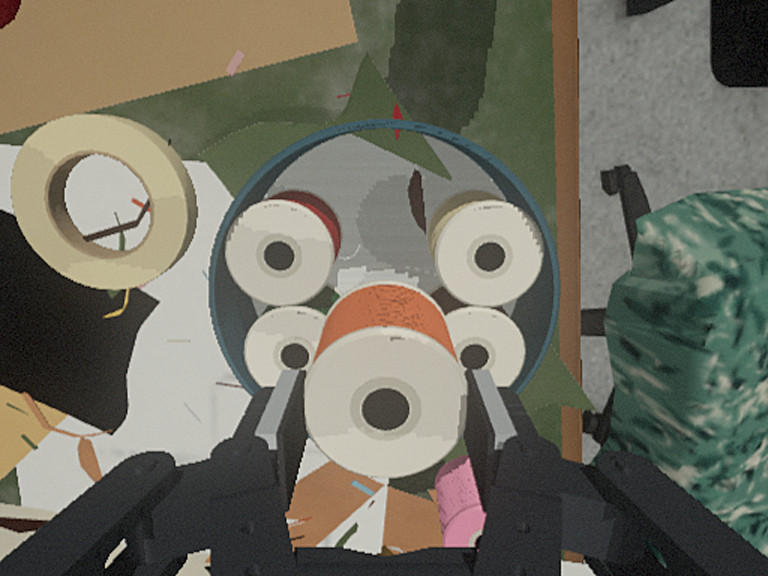

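Run:
```python
from h import *
x,y=.3935,.2927
r=bot.line_to([x,y,.052],v=.05,stop_force=8); st("in %s"%r)
c=wrist(); save(c,"w7",1.5)
```

```text
in True t 25.88 tcp [0.3931 0.2926 0.0527] F [-1.9 -0.4  9.1] w 0.0476
```

View pics/w7.png

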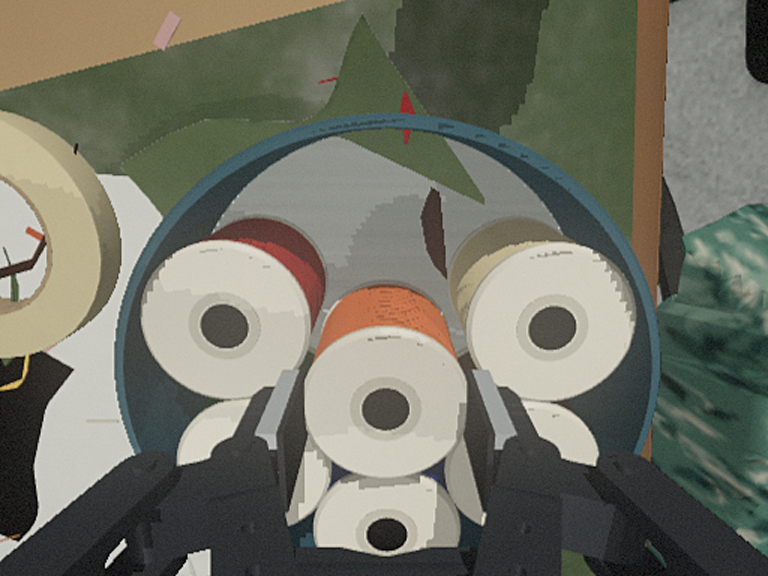

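Run:
```python
from h import *
x,y=.3935,.2927
bot.line_to([x,y,.054],v=.05)
bot.set_gripper(.062); st("rel")
bot.line_to([x,y,.11],v=.25)
bot.set_gripper(0.0); 
r=bot.line_to([x+.0004,y+.0019,.052],v=.12,stop_force=8); st("press %s"%r)
bot.line_to([x,y,.12],v=.25)
bot.move_pose(ring(.007,83,.30),rv(-7)); bot.hold(.15)
c=wrist(); save(c,"w8",5,(190,90,340,210)); save(c,"w8f",1.5)
import pickle; pickle.dump(c,open("w8.pkl","wb")); st()
cen=tin_fit(c,TIN)[0][:2]; print(cen)
P={"A":[.4441,.3095],"B":[.4335,.2606],"C":[.3871,.2421],"D":[.3476,.2717],"E":[.3491,.3218],"O":[.3938,.2946]}
report({k:hole(c,P[k]) for k in P},cen)
```

```text
rel t 26.47 tcp [0.3934 0.2927 0.0538] F [ 0.3  0.1 -0.6] w 0.0619
press True t 27.92 tcp [0.394  0.2945 0.0562] F [-2.9 -0.9  5.5] w -0.0
 t 29.27 tcp [0.3937 0.2999 0.2976] F [ 0.2 -0.5 -0. ] w -0.0
[0.39393921 0.2936224 ]
A [0.4443 0.3094] 0.0527 17.4
B [0.4337 0.2605] 0.0518 -39.8
C [0.3873 0.2413] 0.0528 -97.2
D [0.3473 0.2716] 0.0516 -154.7
E [0.3492 0.3216] 0.0527 148.0
O [0.3927 0.2927] 0.0015 -144.2
[('AB', np.float64(0.05)), ('BC', np.float64(0.0502)), ('CD', np.float64(0.0502)), ('DE', np.float64(0.05)), ('EO', np.float64(0.0522)), ('OA', np.float64(0.0542))]
```

View pics/w8.png

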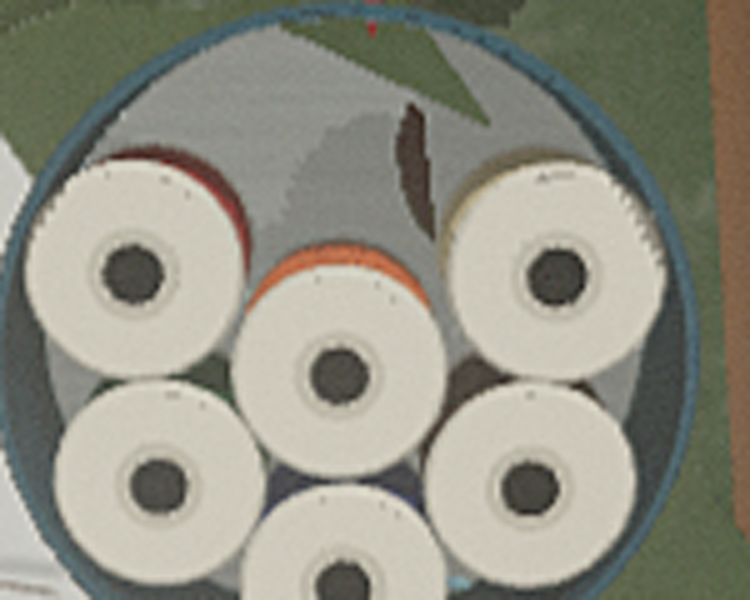

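Orange is flat at the centre: the press touched at z = 56 mm. Now the black one.

Run:
```python
from h import *
bot.set_gripper(.068,40)
pick([.4334,-.1699],z=.039)
TINc=np.array([.3939,.2936]); a=np.radians(82.7); x,y=TINc+.0515*np.array([np.cos(a),np.sin(a)])
bot.move_pose([x,y,.14],rv(-7)); bot.hold(.15); st("over")
r=bot.line_to([x,y,.080],v=.06,stop_force=8); st("in %s"%r)
c=wrist(); save(c,"w9",1.5)
```

```text
False
at t 32.44 tcp [ 0.4338 -0.1699  0.0393] F [0.3 0.7 0.1] w 0.0678
grip t 32.77 tcp [ 0.4343 -0.1704  0.0404] F [-1.   1.2  5.9] w 0.0477
lift t 33.42 tcp [ 0.433  -0.1696  0.1395] F [-0.4 -0.3 -0.6] w 0.0476
over t 35.44 tcp [0.4011 0.3439 0.14  ] F [ 0.1 -0.3 -0.7] w 0.0478
in False t 36.59 tcp [0.4008 0.3449 0.0805] F [-0.7  0.2 -0.6] w 0.0478
```

View pics/w9.png

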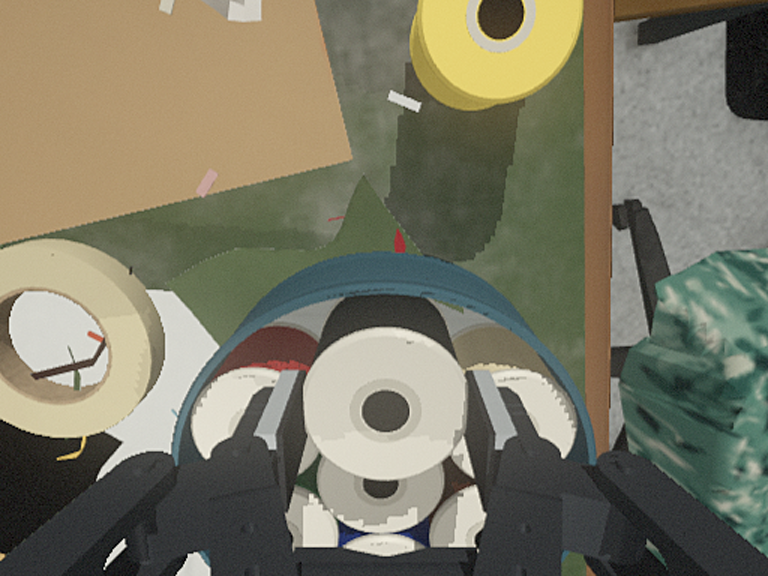

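Black is about 16 mm into the tin with no force. I'll go on down, release it and press it home.

Run:
```python
from h import *
TINc=np.array([.3939,.2936]); a=np.radians(82.7); x,y=TINc+.0515*np.array([np.cos(a),np.sin(a)])
r=bot.line_to([x,y,.0525],v=.05,stop_force=8); st("in %s"%r)
z=bot.state()["tcp_pos"][2]
if z<.060:
    bot.line_to([x,y,max(z,.0535)+.0005],v=.05)
    bot.set_gripper(.057); st("rel")
    bot.line_to([x,y,.11],v=.2)
    bot.set_gripper(0.0)
    r=bot.line_to([x,y,.052],v=.12,stop_force=8); st("press %s"%r)
    bot.line_to([x,y,.12],v=.25)
    bot.move_pose(ring(.007,83,.30),rv(-7)); bot.hold(.15)
c=wrist(); save(c,"w10",5,(190,90,340,210)); save(c,"w10f",1.5)
import pickle; pickle.dump(c,open("w10.pkl","wb")); st()
cen=tin_fit(c,TIN)[0][:2]; print(cen)
P={"A":[.4441,.3095],"B":[.4335,.2606],"C":[.3871,.2421],"D":[.3476,.2717],"E":[.3491,.3218],"K":[x,y],"O":[.393,.293]}
report({k:hole(c,P[k]) for k in P},cen)
```

```text
in False t 37.34 tcp [0.4004 0.3447 0.0524] F [-0.4  0.2 -0.6] w 0.0477
rel t 37.85 tcp [0.4006 0.3448 0.0542] F [ 0.1  0.5 -0.4] w 0.0572
press True t 39.33 tcp [0.4005 0.3447 0.0561] F [0.5 0.2 0.6] w -0.0001
 t 40.7 tcp [0.3937 0.3002 0.2975] F [ 0.4 -0.1  0.3] w 0.0005
[0.39380815 0.29373473]
A [0.4443 0.3095] 0.0529 17.3
B [0.4338 0.2605] 0.052 -39.7
C [0.3873 0.2412] 0.0529 -97.1
D [0.3472 0.2716] 0.0516 -154.6
E [0.3492 0.3216] 0.0526 148.0
K [0.4003 0.3456] 0.0523 82.9
O [0.3926 0.2928] 0.0015 -142.9
[('AB', np.float64(0.0501)), ('BC', np.float64(0.0504)), ('CD', np.float64(0.0503)), ('DE', np.float64(0.0501)), ('EK', np.float64(0.0564)), ('KO', np.float64(0.0534)), ('OA', np.float64(0.0543))]
```

View pics/w10.png

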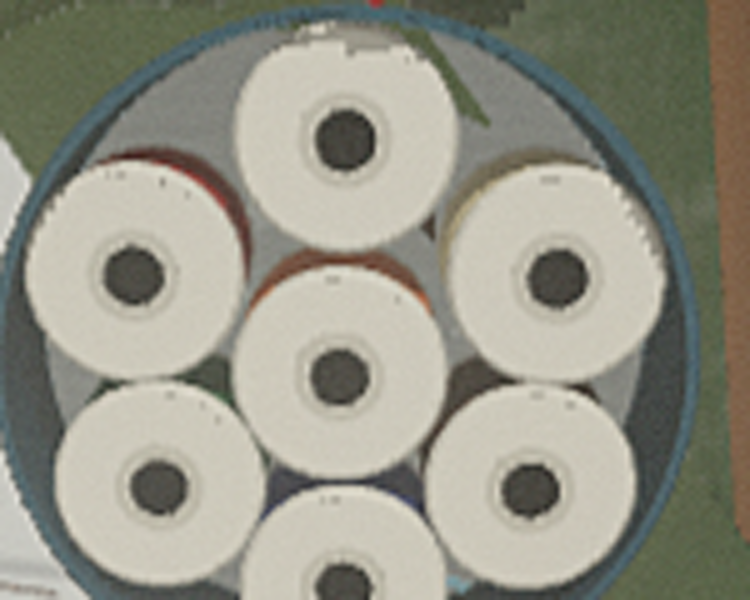

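View pics/w10f.png

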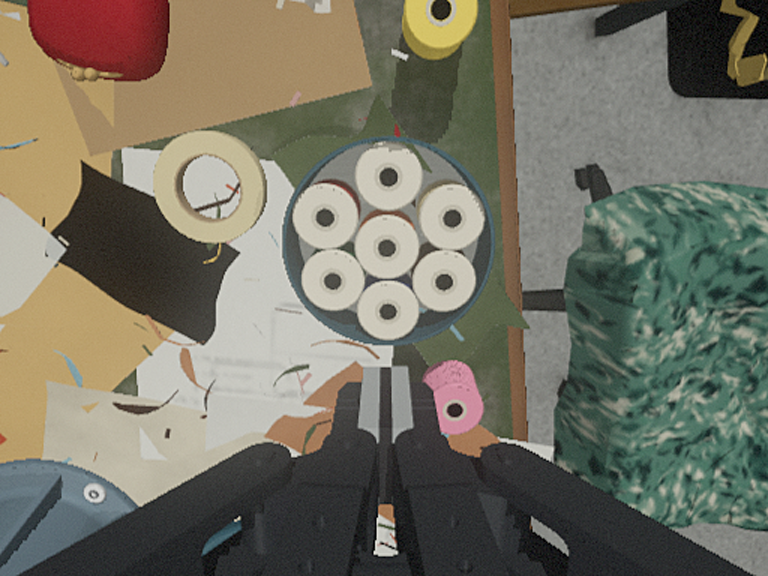

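The last pictures show all seven standing flat, six round one, with axes at most 53 mm from the tin's centre. The press met black's top at z = 56 mm, which means it sits on the floor. I'm handing in.

Run:
```python
from h import *
bot.job_done(); st("done")
```

```text
the job is handed in; nothing more can be done
the job is handed in; nothing more can be done
```

The job is handed in at about 41 s of the 70 s allowed. By my last checks all seven spools stand flat in the tin, six round one.

**What I did:** I put the shut fingers into the gap and opened them in three rounds to push the five spools together along the wall. The red-to-cream angle grew from 104° to 130°. I then lowered the orange spool into the centre and the black one into the ring. Both were released a few millimetres above the floor and touched down with the shut fingertips.

**Last checks:**
- **Heights:** the fingers met the tops of orange and black at 56 mm, the height for a spool standing on the tin's floor. I did not press the other five, but they look upright in the last wrist picture.
- **Positions:** the six ring spools sit 51.6 to 52.9 mm from the tin's centre, against the 57 mm limit. Orange is 1.5 mm off centre.
- **Tin:** it moved by less than 1 mm.
- **Other things:** I never went near the scissors, wax block or tape roll, and the tape roll shows no movement in the last picture. I did not measure the scissors and wax block again at the end.

**Problems and disagreements:**
- The second opening of the first round stalled at 18 mm of the 24 mm asked. More grip effort, with the fingers farther from the tin's centre, cured it.
- The gripper read about 47.5 mm on the 50 mm spools. The grip was on the top few millimetres, and both spools held and hung straight.
- Automatic hole detection failed on the orange spool while it was held, so I placed both spools by the TCP position.

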